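Unhook the pan and turn its lip over the mill jar, ball kept in the middle

ROBOT

A 7-joint arm with a two-finger parallel gripper is mounted at the origin on the work surface. World frame = base frame: x ahead of the robot, y to its left, z up, the work surface at z = 0. Lengths are in m, angles in rad, forces in N, time in s.
With the tool pointing down it reaches from about 0.425 to 0.875 m from the base axis. Payload 4.7 kg.
Tool frame: the origin (TCP) lies at the very end of the fingers, on their centre line; the grasp point (between the pads) lies behind it (ctrl.tcp_to_grasp is the z of the grasp point in the tool frame, in m); z points along the fingers, y is the line along which they close (so a half turn about z gives the same grasp; the last joint's range is limited). The gripper opens to 87 mm and grips with 3 to 60 N. Pads are 19 mm wide; open, the fingers measure 117 mm over their backs; the gripper's body (75 mm by 190 mm) begins 51 mm behind the grasp point.
Start: joints at [-1.187, 0.321, -0.07, 1.45, 0.023, 1.371, -0.057], TCP at [0.235, 0.606, 0.223] pointing down, gripper open.
Joint ranges: [-2.86, 2.86], [-0.3, 2.09], [-1.38, 1.24], [0.06, 2.45], [-1.56, 4.7], [0.09, 2.05], [-2.69, 2.69]. Speed limits (rad/s): [2.57, 2.57, 3.14, 3.14, 3.14, 3.14, 3.14].

INTERFACE

Orientations are given as a rotation vector (axis times angle).
In Python, from bench import ctrl gives the robot as it stands.
- The arm moves only by the tool step_arm, never from a script. Its argument "targets" is a list of rows, each a list of 7 numbers: the shift along the world's x, y, z in cm, then the turn, a rotation vector about the world's x, y, z in degrees, then the opening, from 0 (shut) to 1 (fully open). A call has exactly 5 rows; each row shifts and turns the commanded pose from where the row before left it; what a row does not reach is not made up. A row lasts 1/12 s, in which the tool goes at most 41.7 mm and 7.16 degrees, less where a joint would pass 70% of its speed; a pose out of reach is approached as far as the arm can. A call with a gripper value outside its range is refused whole. The fingers move at their own pace and stop on an object; "force" is the grip in N (left out, the last holds). Time passes only in rows, so rows that do not move let the fingers close, or fill a call up. It gives the time, the measured TCP pose, the force, the opening and the grip force at its end, in the units of the state.
- ctrl.get_state(): the state, without advancing time (a new reading comes with each control period).
- ctrl.get_image(name): name is "scene" or "top" or "wrist"; returns (picture, depth): 384x512x3 uint8, red, green, blue; 384x512 float32, m along the optical axis (not along the pixel's ray), 0 where there is no reading.
- ctrl.camera_params(name): a dict with "intrinsics" (3x3 intrinsics, pixels), "distortion" ([k1, k2, p1, p2, k3] as OpenCV has them; the pictures are not rectified), "rvec" (rotation vector, rad) and "tvec" (3), from world to camera coordinates, as OpenCV has them; the wrist camera has in their place "hand_eye" (4x4, takes a point from camera to tool coordinates, whose origin is the TCP and whose axes are the flange's). Camera axes: x right, y down, z forward; pixel columns grow to the right and rows downward; lengths in m; the calibration is good to about 2 mm. A picture is of the moment at which its call begins: read the wrist's pose just before it. camera_params takes no time and is no camera call.
- ctrl.close_job(): hands the job in; it is judged then, once.
The state is a dict: "time": time; "joint_positions": joint angles; "qd": joint speeds; "joint_torque": joint torques, N m; "position": TCP position; "tool_rot": TCP orientation; "ft_force": force on the tool from outside, world axes, zero at the start; "torque": the same for the moment, N m; "grip_width": opening from 0.0 (shut) to 1.0 (fully open); "grip_force": force on a finger pad.
Only numpy, scipy, OpenCV 4.12 (cv2) and the standard library are available. Lean on these libraries where they do the work, as an engineer would, in place of code of your own. Each camera call takes 0.05 s, during which the arm holds its last target. There are 200 camera calls.

TASK

Lift the small dished pan up and off its hook stand by its wooden grip and, keeping it level so that the loose porcelain ball stays in the middle of the dish, turn it a quarter turn from the way it hung, so that its pouring lip points away from the stand towards the side where the low open white jar stands. Finish holding the pan level and still, with the end of its lip over the middle of the jar's mouth and a few centimetres above it, ready to tip but not tipped, and do not put it down or let go. Leave the jar and everything else on the table where they are.

Things in the scene. Friction and masses are not known exactly. Their poses are not given: they have to be found in the camera images.
- stand: Fixed steel hook stand: round foot 110 mm across, post 14 mm thick and 175 mm high over its middle, and a round 8 mm arm from the post's top along the stand's own -x (roughly towards the robot). The arm dips to its seat 105 mm from the post and ends 127 mm from it in a tip 12 mm above the seat; nothing is higher than 182 mm. Origin: middle of the foot's underside, z up.
- hook_seat (a point): Low point of the stand's arm, on the bar's axis, 165 mm above the table; the pan's bail hangs here. To free the pan lift it 25 mm or more, then move it along the stand's -x by 60 mm or more, past the tip. Axes as the stand.
- pan: Round dished aluminium pan, 130 mm across, rim 34 mm high, 0.17 to 0.35 kg, hanging on the hook. A trough-like pouring lip 32 mm wide stands out along the pan's +x, to 93 mm from the middle; at the start it points along the stand's -x. A rigid 6 mm wire bail rises in the pan's y-z plane from y = +-66 mm to a point at z = 130 mm; the wooden grip tops it. Origin: middle of the underside, z up.
- pan_grip (a point): Middle of the wooden grip, an upright block 14 mm thick (pan x), 40 mm wide (pan y), 44 mm high, 158 mm above the pan's underside on its axis. Pinch it from above across its 14 mm. While the pan hangs the hook's tip is 23 mm below this point: keep fingertips less than 15 mm below it. Axes as the pan.
- pan_middle (a point): Middle of the pan's floor, 5 mm above its underside. The floor is a shallow funnel that rises 14 degrees from here to the rim. Axes as the pan.
- pan_lip (a point): End of the pan's pouring lip, 92 mm from the pan's middle along its +x, 30 mm above its underside.
- ball_center (a point): Centre of the loose white porcelain ball, 30 mm across, 34 g, that lies in the middle of the pan. It starts to roll up the funnel when the pan is tipped or jerked.
- jar: Low open mill jar of white porcelain, 100 mm across at the mouth, 70 mm high, wall 7 mm, about 0.6 kg, standing loose on the table to the robot's left or right of the stand. Origin: middle of its underside.
- jar_rim (a point): Middle of the jar's mouth, level with its rim, 70 mm above the table.
- tub: Bystander: closed black tub, 90 mm across, 110 mm high; it stands on the other side of the stand from the jar. Origin: middle of the underside.
- brush: Bystander: brush 180 mm long lying on the table. Origin: its middle, underside.
- bisque: Bystander: fired clay tile 80 x 60 x 8 mm lying on the table. Origin: middle of the underside.
- bottle: Bystander: clear bottle, 60 mm across, 160 mm high. Origin: middle of the underside.
- cup: Bystander: small open blue cup, 64 mm across, 55 mm high. Origin: middle of the underside.
- spatula: Bystander: spatula 200 mm long lying on the table. Origin: its middle, underside.
- glaze: Bystander: small closed glass jar, 52 mm across, 55 mm high. Origin: middle of the underside.
Mind the look-alikes: they are no part of the job. Leave any orange or pink look-alike of the jar alone. Leave any pink look-alike of the pan alone.

How it is judged:
By the outcome, as a careful person would: the job done as asked, in the order asked, and still so for the second after the job is handed in, while the arm keeps its last pose, push and grip.
It also fails if it takes over 48 s, if anything falls off the work surface, if the arm or the gripper's body presses on something with over 40 N, if the wrist force passes 120 N, or if a joint passes its speed limit or range.

## Working session

There is one attempt and no reset: what is moved stays moved. The work goes in short steps, Python scripts to look and compute and a tool call to move; the robot and the scene stay as the last step left them, time stands still between calls to the robot, and variables do not carry over. Pictures are saved under pics/ and viewed, at most 10 in all, crops included, and the job is handed in when it is done.

Besides the shell and the picture viewer there is one more tool, called after "Request:" as name(argument=value, ...), one argument or row to a line, values as JSON. step_arm: Moves the arm, as the interface text tells. Its arguments: {"type":"object","properties":{"targets":{"type":"array"},"force":{"type":"number"}},"required":["targets"]}

```bash
mkdir -p pics; cat > h.py <<'E'
import numpy as np, cv2
from bench import ctrl
from scipy.spatial.transform import Rotation as R
def pts(name,d):
    p=ctrl.camera_params(name);h,w=d.shape
    u,v=np.meshgrid(np.arange(w),np.arange(h))
    n=cv2.undistortPoints(np.stack([u,v],-1).reshape(-1,1,2).astype(np.float64),p["intrinsics"],np.array(p["distortion"])).reshape(h,w,2)
    c=np.dstack([n*d[...,None],d])
    M=cv2.Rodrigues(np.array(p["rvec"],float))[0]
    return (c-np.array(p["tvec"]).reshape(3))@M
E
python3 - <<'E'
from h import *
s=ctrl.get_state();print({k:np.round(v,3) for k,v in s.items()},ctrl.tcp_to_grasp)
for n in("scene","top"):
    a,d=ctrl.get_image(n);cv2.imwrite(f"pics/{n}1.png",a[...,::-1]);np.savez(f"{n}1.npz",a=a,d=d,P=pts(n,d))
    p=ctrl.camera_params(n);M=cv2.Rodrigues(np.array(p["rvec"],float))[0];print(n,-M.T@np.array(p["tvec"]).reshape(3),(d>0).mean())
E
```

```text
{'time': np.float64(0.0), 'joint_positions': array([-1.187,  0.322, -0.07 ,  1.452,  0.023,  1.371, -0.057]), 'qd': array([ 0.   ,  0.   , -0.001,  0.   , -0.   , -0.001,  0.   ]), 'joint_torque': array([ 0.0000e+00, -4.9129e+01, -4.0400e-01, -3.1252e+01, -6.4000e-02,
        4.4000e-02,  0.0000e+00]), 'position': array([0.235, 0.606, 0.221]), 'tool_rot': array([-5.770e-01, -3.088e+00,  3.000e-03]), 'ft_force': array([-0.869,  0.218, -0.168]), 'torque': array([-0.003, -0.005,  0.022]), 'grip_force': np.float64(0.0), 'grip_width': np.float64(1.0)} -0.0187
scene [0.8991573  0.37285922 1.00555796] 0.9960835774739584
top [ 0.46751092 -0.06293455  1.39426497] 0.99609375
```

View pics/scene1.png

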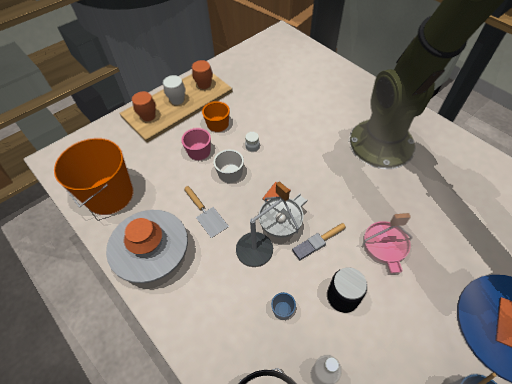

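View pics/top1.png

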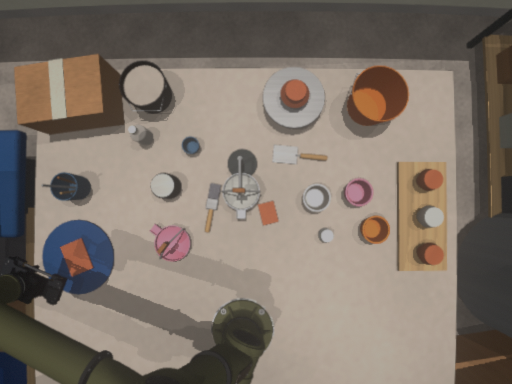

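The scene and top views show the pan at top pixel (242,190) on its stand, whose foot is at (243,163). The white jar is at (316,198) on the robot's right (-y), the black tub at (165,186), the bisque tile at (268,212) and the glaze jar at (327,236).

```bash
python3 - <<'E'
from h import *
z=np.load("top1.npz");P=z['P'];a=z['a']
for n in [(316,198),(243,157),(242,190),(241,214),(345,190),(240,189),(327,236),(268,212),(165,186),(242,340)]: print(n,a[n[1],n[0]],P[n[1],n[0]].round(3))
s=np.load("scene1.npz");Q=s['P'];A=s['a']
# jar points at rim height
for nm,X in(("top",P),("scene",Q)):
    x=X.reshape(-1,3)
    def sel(lo,hi): return x[((x>lo)&(x<hi)).all(1)]
    j0=P[198,316]
    r=sel([j0[0]-.07,j0[1]-.07,.06],[j0[0]+.07,j0[1]+.07,.08]).astype(np.float32)
    c,rad=cv2.minEnclosingCircle(r[:,:2].copy());print(nm,"jar",c,rad,len(r))
    p0=P[190,242]
    for lo,hi in((.0,.02),(.03,.06),(.06,.09),(.09,.14),(.14,.16),(.16,.182),(.182,.23),(.23,.3)):
        r=sel([p0[0]-.14,p0[1]-.12,lo],[p0[0]+.17,p0[1]+.12,hi])
        if len(r) and lo>0.02: print(nm,lo,len(r),r.min(0).round(3),r.max(0).round(3),np.median(r,0).round(3))
c=cv2.resize(a[130:240,190:350],None,fx=4.8,fy=4.8,interpolation=cv2.INTER_CUBIC)
c2=cv2.resize(A[150:280,210:330],None,fx=4.06,fy=4.06,interpolation=cv2.INTER_CUBIC)
cv2.imwrite("pics/c1.png",c[...,::-1]);cv2.imwrite("pics/c2.png",c2[...,::-1])
E
```

```text
(316, 198) [182 181 182] [ 0.482 -0.269  0.007]
(243, 157) [87 85 83] [ 0.632 -0.001  0.013]
(242, 190) [143 102  72] [ 0.504 -0.008  0.228]
(241, 214) [182 180 182] [0.424 0.003 0.07 ]
(345, 190) [129  93 101] [ 0.51  -0.361  0.072]
(240, 189) [152 108  75] [ 0.507 -0.002  0.229]
(327, 236) [182 181 182] [ 0.347 -0.302  0.049]
(268, 212) [172 105  78] [ 0.43  -0.093  0.011]
(165, 186) [182 180 172] [0.52  0.262 0.113]
(242, 340) [45 42 40] [ 0.062 -0.013  0.289]
top jar (0.4851644039154053, -0.25983962416648865) 0.049738142639398575 197
top 0.03 223 [ 0.452 -0.042  0.036] [0.605 0.05  0.06 ] [0.498 0.    0.058]
top 0.06 798 [ 0.414 -0.06   0.06 ] [0.607 0.066 0.088] [0.495 0.001 0.066]
top 0.09 46 [ 0.503 -0.063  0.093] [0.611 0.071 0.139] [ 0.506 -0.004  0.119]
top 0.14 11 [ 0.503 -0.03   0.141] [0.608 0.033 0.156] [ 0.506 -0.021  0.146]
top 0.16 94 [ 0.482 -0.018  0.162] [0.616 0.008 0.182] [0.567 0.002 0.174]
top 0.182 50 [ 0.5   -0.017  0.182] [0.608 0.02  0.23 ] [0.505 0.002 0.225]
top 0.23 3 [ 0.5   -0.008  0.23 ] [0.51  0.011 0.23 ] [ 0.507 -0.002  0.23 ]
scene jar (0.4836668074131012, -0.26014742255210876) 0.05030274763703346 259
scene 0.03 208 [ 0.463 -0.031  0.031] [0.617 0.039 0.06 ] [0.513 0.008 0.058]
scene 0.06 1187 [ 0.41 -0.06  0.06] [0.616 0.074 0.09 ] [0.503 0.008 0.067]
scene 0.09 97 [ 0.502 -0.06   0.092] [0.617 0.074 0.138] [0.507 0.011 0.116]
scene 0.14 48 [ 0.503 -0.027  0.14 ] [0.616 0.041 0.16 ] [0.507 0.011 0.149]
scene 0.16 164 [ 0.504 -0.011  0.16 ] [0.617 0.024 0.182] [0.565 0.007 0.174]
scene 0.182 175 [ 0.498 -0.013  0.183] [0.594 0.026 0.229] [0.511 0.009 0.218]
scene 0.23 4 [ 0.501 -0.005  0.23 ] [0.513 0.024 0.232] [0.505 0.01  0.23 ]
```

View pics/c1.png

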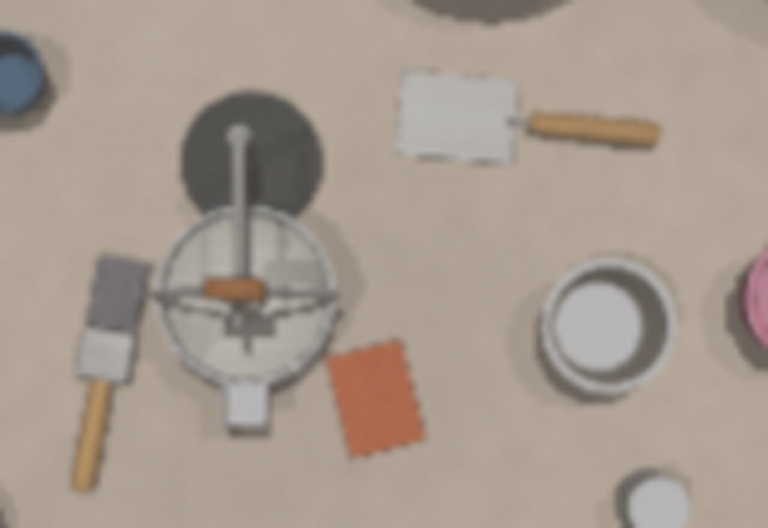

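View pics/c2.png

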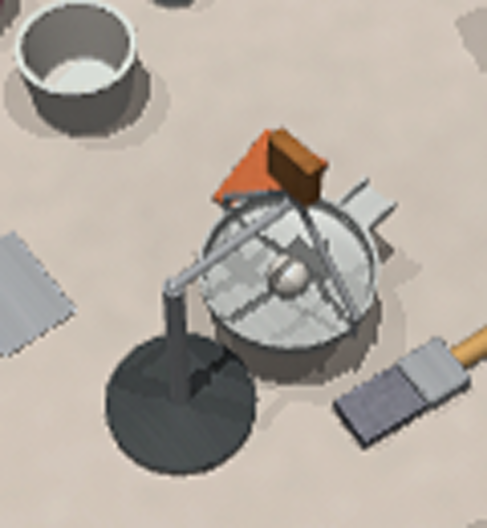

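```bash
python3 - <<'E'
from h import *
s=ctrl.get_state();T=R.from_rotvec(s['tool_rot']).as_matrix();print("tool",T.round(3))
for n in("top","scene"):
    z=np.load(n+"1.npz");x=z['P'].reshape(-1,3);c=z['a'].reshape(-1,3).astype(int)
    def sel(lo,hi): 
        m=((x>lo)&(x<hi)).all(1);return x[m],c[m]
    g,gc=sel([.47,-.05,.185],[.54,.05,.24]);m=gc[:,0]-gc[:,2]>35;g=g[m]
    t=g[g[:,2]>.222];print(n,"grip n",len(g),"topmean",t.mean(0).round(4),g.min(0).round(3),g.max(0).round(3))
    if len(t)>5:
        rc=cv2.minAreaRect((t[:,:2]*1000).astype(np.float32));print(rc)
    arm,_=sel([.52,-.05,.165],[.66,.06,.186]);v=cv2.fitLine(arm[:,:2].astype(np.float32),cv2.DIST_HUBER,0,.01,.01).ravel();print("arm",v.round(4),np.degrees(np.arctan2(v[1],v[0])),arm[:,0].max())
    b,_=sel([.46,-.1,.09],[.54,.1,.165]);v=cv2.fitLine(b[:,:2].astype(np.float32),cv2.DIST_HUBER,0,.01,.01).ravel();print("bail",v.round(4),np.degrees(np.arctan2(v[1],v[0])))
    f,fc=sel([.5,-.1,-.005],[.7,.1,.025]);m=fc.sum(1)<240;f=f[m];cc,r=cv2.minEnclosingCircle(f[:,:2].astype(np.float32));print("foot",cc,r)
    l,_=sel([.39,-.04,.055],[.425,.04,.1]);print("lip",l.mean(0).round(4),l.min(0),l.max(0))
    rim,_=sel([.43,-.08,.074],[.59,.08,.095]);cc,r=cv2.minEnclosingCircle(rim[:,:2].astype(np.float32));print("rim",cc,r)
E
```

```text
tool [[-0.932  0.361 -0.001]
 [ 0.361  0.932 -0.002]
 [-0.    -0.002 -1.   ]]
top grip n 46 topmean [0.5052 0.0036 0.2261] [ 0.5   -0.014  0.221] [0.51 0.02 0.23]
((505.1123962402344, 3.242769241333008), (9.519709587097168, 34.26866149902344), 0.12118292599916458)
arm [ 0.9999 -0.0171  0.5746  0.0023] -0.97940946 0.6156141843476524
bail [2.000e-04 1.000e+00 5.056e-01 6.000e-03] 89.99019
foot (0.6060587763786316, 0.001114585087634623) 0.0464632511138916
lip [0.4193 0.0024 0.0766] [ 0.41383793 -0.01190688  0.06960368] [0.42473969 0.01608837 0.08559004]
rim (0.5000012516975403, 0.003092952538281679) 0.06999397277832031
scene grip n 163 topmean [0.5061 0.0072 0.2269] [ 0.499 -0.013  0.188] [0.514 0.026 0.232]
((505.7503967285156, 6.199725151062012), (39.3901252746582, 14.221476554870605), 88.3938980102539)
arm [1.     0.0019 0.5663 0.0064] 0.10927306 0.6167185792197604
bail [ 0.0027 -1.      0.506   0.0205] -89.84674
foot (0.5872576236724854, 0.030435534194111824) 0.08721619844436646
lip [0.4179 0.0047 0.0788] [ 0.41007421 -0.0103361   0.07340234] [0.42497314 0.02181212 0.08686063]
rim (0.49936816096305847, 0.0045598354190588) 0.06981885433197021
```

Request:
step_arm(
  targets=[
    [1.3, -3, 1.6, 0, 0, -3.4, 1],
    [1.3, -3, 1.6, 0, 0, -3.4, 1],
    [1.3, -3, 1.6, 0, 0, -3.4, 1],
    [1.3, -3, 1.6, 0, 0, -3.4, 1],
    [1.3, -3, 1.6, 0, 0, -3.4, 1],
  ],
)

```text
time: 0.52
position: [0.3003, 0.4543, 0.3028]
tool_rot: [-1.032, -2.967, 0.001]
ft_force: [-0.0, 0.5, 0.9]
grip_width: 0.999
grip_force: 0.0
```

Request:
step_arm(
  targets=[
    [1.3, -3, 0, 0, 0, -3.4, 1],
    [1.3, -3, 0, 0, 0, -3.4, 1],
    [1.3, -3, 0, 0, 0, -3.4, 1],
    [1.3, -3, 0, 0, 0, -3.4, 1],
    [1.3, -3, 0, 0, 0, -3.4, 1],
  ],
)

```text
time: 0.93
position: [0.3652, 0.3043, 0.3023]
tool_rot: [-1.459, -2.782, 0.0]
ft_force: [0.4, -0.1, 0.3]
grip_width: 1.002
grip_force: 0.0
```

Request:
step_arm(
  targets=[
    [1.3, -3, 0, 0, 0, -3.4, 1],
    [1.3, -3, 0, 0, 0, -3.4, 1],
    [1.3, -3, 0, 0, 0, -3.4, 1],
    [1.3, -3, 0, 0, 0, -3.4, 1],
    [1.3, -3, 0, 0, 0, -3.4, 1],
  ],
)

```text
time: 1.35
position: [0.4301, 0.1544, 0.3023]
tool_rot: [-1.854, -2.536, 0.0]
ft_force: [0.5, -0.1, 0.3]
grip_width: 1.0
grip_force: 0.0
```

Request:
step_arm(
  targets=[
    [1.5, -3, 0, 0, 0, -3.5, 1],
    [1.5, -3, 0, 0, 0, -3.5, 1],
    [1.5, -3, 0, 0, 0, -3.5, 1],
    [1.5, -3, 0, 0, 0, -3.5, 1],
    [1.5, -3, 0, 0, 0, -3.6, 1],
  ],
)

```text
time: 1.77
position: [0.5051, 0.0045, 0.3024]
tool_rot: [-2.22, -2.222, -0.0]
ft_force: [1.1, 0.0, 0.4]
grip_width: 1.006
grip_force: 0.0
```

```bash
python3 - <<'E'
from h import *
s=ctrl.get_state();T=R.from_rotvec(s['tool_rot']).as_matrix();print(T.round(4),s['joint_positions'].round(3),s['position'])
a,d=ctrl.get_image("wrist");p=ctrl.camera_params("wrist");H=np.array(p['hand_eye'])
h,w=d.shape;u,v=np.meshgrid(np.arange(w),np.arange(h))
n=cv2.undistortPoints(np.stack([u,v],-1).reshape(-1,1,2).astype(float),p["intrinsics"],np.array(p["distortion"])).reshape(h,w,2)
c=np.dstack([n*d[...,None],d])
X=(c@H[:3,:3].T+H[:3,3])@T.T+s['position'];x=X.reshape(-1,3);col=a.reshape(-1,3).astype(int)
m=((x>[.46,-.06,.19])&(x<[.55,.06,.245])).all(1)&(col[:,0]-col[:,2]>30)
g=x[m];print(len(g))
if len(g):
    print(g.min(0),g.max(0));t=g[g[:,2]>np.percentile(g[:,2],95)-.004];print(t.mean(0),cv2.minAreaRect((t[:,:2]*1000).astype(np.float32)))
cv2.imwrite("pics/w1.png",a[...,::-1])
E
```

```text
[[-8.e-04  1.e+00 -1.e-04]
 [ 1.e+00  8.e-04  2.e-04]
 [ 2.e-04 -1.e-04 -1.e+00]] [-0.602 -0.037  0.53   1.692  0.018  1.482 -0.073] [0.50512295 0.00445095 0.30238636]
684
[ 0.50058931 -0.01298327  0.22302946] [0.51347638 0.02556596 0.22768123]
[0.50701728 0.00678232 0.22566171] ((507.0167236328125, 6.294791221618652), (12.8873929977417, 38.547645568847656), 0.05171891301870346)
```

View pics/w1.png

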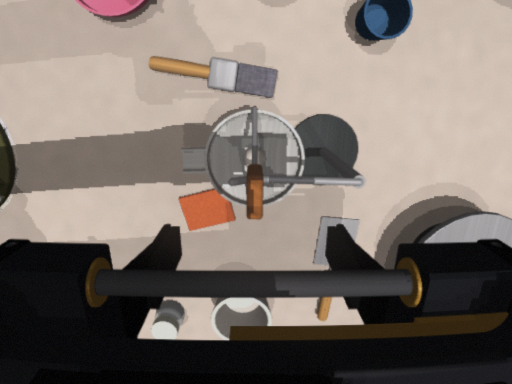

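The wrist view shows the grip at pixel (255,192), square to the fingers, with its top at z≈0.227. Next I lower the gripper so the fingertips reach z=0.197.

Request:
step_arm(
  targets=[
    [0.1, 0.2, -3, 0, 0, 0, 1],
    [0, 0, -3, 0, 0, 0, 1],
    [0, 0, -2.5, 0, 0, 0, 1],
    [0, 0, -1.5, 0, 0, 0, 1],
    [0, 0, -0.5, 0, 0, 0, 1],
  ],
)

```text
time: 2.23
position: [0.5037, 0.0081, 0.1943]
tool_rot: [-2.215, -2.224, 0.007]
ft_force: [-0.2, -0.4, -0.3]
grip_width: 1.0
grip_force: 0.0
```

Request:
step_arm(
  targets=[
    [0, 0, 0, 0, 0, 0, 0.5],
    [0, 0, 0, 0, 0, 0, 0.4],
    [0, 0, 0, 0, 0, 0, 0.3],
    [0, 0, 0, 0, 0, 0, 0.27],
    [0, 0, 0, 0, 0, 0, 0.25],
  ],
  force=35,
)

```text
time: 2.65
position: [0.5067, 0.0082, 0.1987]
tool_rot: [2.217, 2.225, 0.003]
ft_force: [0.3, 0.1, -1.2]
grip_width: 0.702
grip_force: 0.0
```

Request:
step_arm(
  targets=[
    [0, 0, 0, 0, 0, 0, 0.22],
    [0, 0, 0, 0, 0, 0, 0.19],
    [0, 0, 0, 0, 0, 0, 0.16],
    [0, 0, 0, 0, 0, 0, 0.13],
    [0, 0, 0, 0, 0, 0, 0.1],
  ],
)

```text
time: 3.07
position: [0.5059, 0.0081, 0.1976]
tool_rot: [2.217, 2.225, 0.0]
ft_force: [-0.6, 0.8, -0.1]
grip_width: 0.324
grip_force: 0.0
```

Request:
step_arm(
  targets=[
    [0, 0, 0, 0, 0, 0, 0],
    [0, 0, 0, 0, 0, 0, 0],
    [0, 0, 0, 0, 0, 0, 0],
    [0, 0, 0, 0, 0, 0, 0],
    [0, 0, 0, 0, 0, 0, 0],
  ],
)

```text
time: 3.48
position: [0.5063, 0.0081, 0.1976]
tool_rot: [2.217, 2.225, 0.001]
ft_force: [1.4, -0.4, -2.0]
grip_width: 0.158
grip_force: 35.0
```

Request:
step_arm(
  targets=[
    [0, 0, 0, 0, 0, 0, 0],
    [0, 0, 0.1, 0, 0, 0, 0],
    [0, 0, 0.2, 0, 0, 0, 0],
    [0, 0, 0.3, 0, 0, 0, 0],
    [0, 0, 0.4, 0, 0, 0, 0],
  ],
)

```text
time: 3.9
position: [0.5053, 0.008, 0.2074]
tool_rot: [-2.217, -2.225, 0.002]
ft_force: [-0.3, 0.6, -2.3]
grip_width: 0.156
grip_force: 35.0
```

Request:
step_arm(
  targets=[
    [0, 0, 0.5, 0, 0, 0, 0],
    [0, 0, 0.5, 0, 0, 0, 0],
    [0, 0, 0.5, 0, 0, 0, 0],
    [0, 0, 0.5, 0, 0, 0, 0],
    [0, 0, 0.4, 0, 0, 0, 0],
  ],
)

```text
time: 4.32
position: [0.5062, 0.0081, 0.2324]
tool_rot: [2.217, 2.225, 0.001]
ft_force: [0.5, 1.4, -2.3]
grip_width: 0.158
grip_force: 35.0
```

Request:
step_arm(
  targets=[
    [0, 0, 0.3, 0, 0, 0, 0],
    [0, 0, 0.2, 0, 0, 0, 0],
    [0, 0, 0.1, 0, 0, 0, 0],
    [0, 0, 0, 0, 0, 0, 0],
    [0, 0, 0, 0, 0, 0, 0],
  ],
)

```text
time: 4.73
position: [0.5058, 0.0081, 0.2374]
tool_rot: [-2.217, -2.226, 0.0]
ft_force: [0.7, -0.1, -2.4]
grip_width: 0.157
grip_force: 35.0
```

```bash
python3 - <<'E'
from h import *
a,d=ctrl.get_image("scene");b,_=ctrl.get_image("top")
c=np.hstack([cv2.resize(a[150:280,210:330],None,fx=4,fy=4),cv2.resize(b[140:230,205:275],None,fx=4,fy=4.0)[:360] if 0 else cv2.resize(b[140:240,215:275],(280,520))])
cv2.imwrite("pics/l1.png",c[...,::-1]);s=ctrl.get_state();print(s['position'],R.from_rotvec(s['tool_rot']).as_matrix().round(3),s['ft_force'],s['torque'],s['joint_positions'].round(2))
E
```

```text
[0.50578199 0.00808094 0.23730863] [[-0.004  1.    -0.   ]
 [ 1.     0.004 -0.   ]
 [-0.    -0.    -1.   ]] [-0.0797929   0.77821997 -2.79490329] [-0.04047047  0.08858706  0.00034484] [-0.6  -0.01  0.53  1.8   0.    1.35 -0.06]
```

View pics/l1.png

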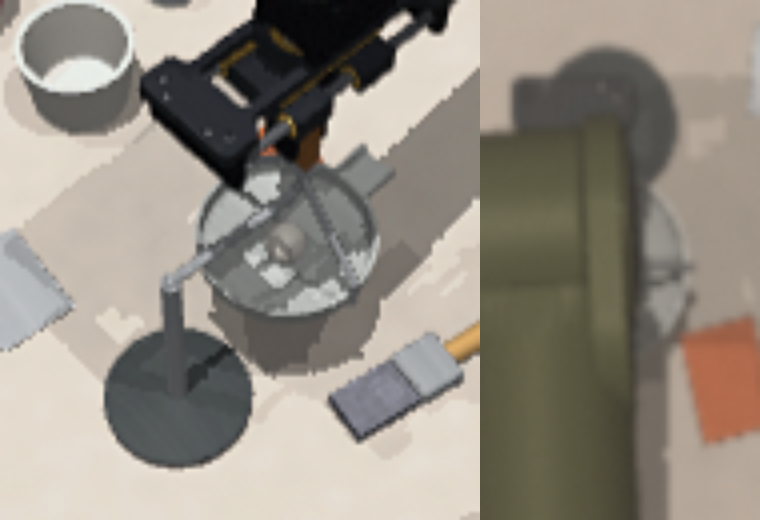

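The pan is lifted level off the seat and the ball sits in the middle (scene crop pixel (288,240)). Next it moves along -x past the hook tip.

Request:
step_arm(
  targets=[
    [-0.1, 0, 0, 0, 0, 0, 0],
    [-0.2, 0, 0, 0, 0, 0, 0],
    [-0.3, 0, 0, 0, 0, 0, 0],
    [-0.4, 0, 0, 0, 0, 0, 0],
    [-0.5, 0, 0, 0, 0, 0, 0],
  ],
)

```text
time: 5.25
position: [0.4905, 0.008, 0.2375]
tool_rot: [2.217, 2.225, -0.0]
ft_force: [-0.3, -0.2, -2.2]
grip_width: 0.153
grip_force: 35.0
```

Request:
step_arm(
  targets=[
    [-0.5, 0, 0, 0, 0, 0, 0],
    [-0.5, 0, 0, 0, 0, 0, 0],
    [-0.5, 0, 0, 0, 0, 0, 0],
    [-0.5, 0, 0, 0, 0, 0, 0],
    [-0.5, 0, 0, 0, 0, 0, 0],
  ],
)

```text
time: 5.67
position: [0.4654, 0.0081, 0.2377]
tool_rot: [2.217, 2.226, 0.0]
ft_force: [-0.4, -0.3, -2.8]
grip_width: 0.159
grip_force: 35.0
```

Request:
step_arm(
  targets=[
    [-0.5, 0, 0, 0, 0, 0, 0],
    [-0.5, 0, 0, 0, 0, 0, 0],
    [-0.5, 0, 0, 0, 0, 0, 0],
    [-0.5, 0, 0, 0, 0, 0, 0],
    [-0.4, 0, 0, 0, 0, 0, 0],
  ],
)

```text
time: 6.08
position: [0.4414, 0.0081, 0.2376]
tool_rot: [-2.217, -2.226, -0.0]
ft_force: [-0.2, 0.0, -2.3]
grip_width: 0.159
grip_force: 35.0
```

Request:
step_arm(
  targets=[
    [-0.3, 0, 0, 0, 0, 0, 0],
    [-0.2, 0, 0, 0, 0, 0, 0],
    [-0.1, 0, 0, 0, 0, 0, 0],
    [0, -0.1, 0, 0, 0, 0, 0],
    [0, -0.2, 0, 0, 0, 0, 0],
  ],
)

```text
time: 6.5
position: [0.4361, 0.0052, 0.2376]
tool_rot: [2.217, 2.226, 0.0]
ft_force: [-0.1, 0.4, -2.4]
grip_width: 0.157
grip_force: 35.0
```

Request:
step_arm(
  targets=[
    [0, -0.3, 0, 0, 0, 0, 0],
    [0, -0.4, 0, 0, 0, 0, 0],
    [0, -0.5, 0, 0, 0, 0, 0],
    [0, -0.6, 0, 0, 0, 0, 0],
    [0, -0.7, 0, 0, 0, 0, 0],
  ],
)

```text
time: 6.92
position: [0.436, -0.0206, 0.2376]
tool_rot: [2.217, 2.225, -0.0]
ft_force: [-0.1, 0.4, -2.5]
grip_width: 0.155
grip_force: 35.0
```

Request:
step_arm(
  targets=[
    [0, -0.7, 0, 0, 0, 0, 0],
    [0, -0.7, 0, 0, 0, 0, 0],
    [0, -0.7, 0, 0, 0, 0, 0],
    [0, -0.7, 0, 0, 0, 0, 0],
    [0, -0.7, 0, 0, 0, 0, 0],
  ],
)

```text
time: 7.33
position: [0.4359, -0.0557, 0.2376]
tool_rot: [2.218, 2.225, 0.0]
ft_force: [0.5, -0.4, -2.7]
grip_width: 0.161
grip_force: 35.0
```

Request:
step_arm(
  targets=[
    [0, -0.7, 0, 0, 0, 0, 0],
    [0, -0.7, 0, 0, 0, 0, 0],
    [0, -0.7, 0, 0, 0, 0, 0],
    [0.1, -0.7, 0, 0, 0, 0.5, 0],
    [0.2, -0.7, 0, 0, 0, 1, 0],
  ],
)

```text
time: 7.75
position: [0.4388, -0.0906, 0.2376]
tool_rot: [-2.187, -2.255, -0.0]
ft_force: [-0.2, 0.3, -2.5]
grip_width: 0.157
grip_force: 35.0
```

Request:
step_arm(
  targets=[
    [0.3, -0.7, 0, 0, 0, 1.5, 0],
    [0.3, -0.7, 0, 0, 0, 2, 0],
    [0.3, -0.7, 0, 0, 0, 2.5, 0],
    [0.3, -0.7, 0, 0, 0, 3, 0],
    [0.3, -0.7, 0, 0, 0, 3, 0],
  ],
)

```text
time: 8.17
position: [0.4541, -0.1256, 0.2376]
tool_rot: [1.937, 2.473, 0.0]
ft_force: [0.5, -0.0, -3.2]
grip_width: 0.159
grip_force: 35.0
```

Request:
step_arm(
  targets=[
    [0.3, -0.7, 0, 0, 0, 3, 0],
    [0.3, -0.7, 0, 0, 0, 3, 0],
    [0.3, -0.6, 0, 0, 0, 3, 0],
    [0.3, -0.5, 0, 0, 0, 3, 0],
    [0.3, -0.4, 0, 0, 0, 3, 0],
  ],
)

```text
time: 8.58
position: [0.469, -0.1548, 0.2376]
tool_rot: [1.598, 2.704, -0.0]
ft_force: [0.6, -0.4, -2.7]
grip_width: 0.16
grip_force: 35.0
```

Request:
step_arm(
  targets=[
    [0.3, -0.3, 0, 0, 0, 3, 0],
    [0.3, -0.2, 0, 0, 0, 3, 0],
    [0.3, -0.1, 0, 0, 0, 3, 0],
    [0.2, 0, 0, 0, 0, 3, 0],
    [0.1, 0, 0, 0, 0, 3, 0],
  ],
)

```text
time: 9.0
position: [0.4812, -0.1603, 0.2376]
tool_rot: [1.231, 2.89, -0.001]
ft_force: [0.0, 0.3, -3.2]
grip_width: 0.157
grip_force: 35.0
```

Request:
step_arm(
  targets=[
    [0, 0, 0, 0, 0, 3, 0],
    [0, 0, 0, 0, 0, 3, 0],
    [0, 0, 0, 0, 0, 3, 0],
    [0, 0, 0, 0, 0, 3, 0],
    [0, 0, 0, 0, 0, 3, 0],
  ],
)

```text
time: 9.42
position: [0.4809, -0.1602, 0.2376]
tool_rot: [0.843, 3.026, -0.0]
ft_force: [0.2, 0.3, -2.6]
grip_width: 0.158
grip_force: 35.0
```

Request:
step_arm(
  targets=[
    [0, 0, 0, 0, 0, 2.8, 0],
    [0, 0, 0, 0, 0, 3, 0],
    [0, 0, 0, 0, 0, 3, 0],
    [0, 0, 0, 0, 0, 3, 0],
    [0, 0, 0, 0, 0, 3, 0],
  ],
)

```text
time: 9.83
position: [0.4809, -0.1602, 0.2376]
tool_rot: [-0.446, -3.11, 0.0]
ft_force: [-1.0, 0.0, -2.9]
grip_width: 0.159
grip_force: 35.0
```

Request:
step_arm(
  targets=[
    [0, 0, 0, 0, 0, 3, 0],
    [0, 0, 0, 0, 0, 3, 0],
    [0, 0, 0, 0, 0, 3, 0],
    [0, 0, 0, 0, 0, 2.5, 0],
    [0, 0, 0, 0, 0, 2, 0],
  ],
)

```text
time: 10.25
position: [0.4809, -0.1602, 0.2376]
tool_rot: [-0.078, -3.141, 0.0]
ft_force: [0.8, 0.2, -2.5]
grip_width: 0.157
grip_force: 35.0
```

Request:
step_arm(
  targets=[
    [0, 0, 0, 0, 0, 1.5, 0],
    [0, 0, 0, 0, 0, 1, 0],
    [0, 0, 0, 0, 0, 0.5, 0],
    [0, 0, 0, 0, 0, 0, 0],
    [0, 0, 0, 0, 0, 0, 0],
  ],
)

```text
time: 10.67
position: [0.4809, -0.16, 0.2376]
tool_rot: [0.0, 3.142, 0.0]
ft_force: [-0.8, 0.1, -2.0]
grip_width: 0.16
grip_force: 35.0
```

```bash
python3 - <<'E'
from h import *
s=ctrl.get_state();print(s['position'],s['tool_rot'],s['joint_positions'].round(2))
V=[]
for n,(r0,r1,c0,c1) in(("scene",(110,240,170,310)),("top",(150,240,230,350))):
    a,d=ctrl.get_image(n);P=pts(n,d);np.savez(n+"2.npz",a=a,d=d,P=P);V.append(cv2.resize(a[r0:r1,c0:c1],(390,360)))
    x=P.reshape(-1,3)
    def sel(lo,hi): return x[((x>lo)&(x<hi)).all(1)]
    l=sel([.44,-.3,.095],[.54,-.245,.135]);print(n,"lip",len(l),l.mean(0).round(4),l.min(0).round(4),l.max(0).round(4)) if len(l) else 0
    j=sel([.42,-.33,.06],[.55,-.19,.08]);c=cv2.minEnclosingCircle(j[:,:2].astype(np.float32));print("jar",c,len(j))
    rim=sel([.38,-.26,.116],[.58,-.06,.14]);c=cv2.minEnclosingCircle(rim[:,:2].astype(np.float32));print("rim",c,len(rim),np.percentile(rim[:,2],[10,50,90]))
cv2.imwrite("pics/f1.png",np.hstack(V)[...,::-1])
E
```

```text
[ 0.48094727 -0.16001028  0.23759247] [1.94114165e-04 3.14155664e+00 5.87888359e-05] [-0.54 -0.02  0.81  1.8   0.01  1.35  1.84]
scene lip 27 [ 0.4816 -0.2487  0.1193] [ 0.4679 -0.2525  0.1139] [ 0.4999 -0.245   0.1268]
jar ((0.4847049415111542, -0.2601209878921509), 0.051160916686058044) 143
rim ((0.4839501678943634, -0.17407605051994324), 0.07974792271852493) 325 [0.11734892 0.12097557 0.12421814]
jar ((0.0, 0.0), 0.0) 0
rim ((0.48904719948768616, -0.14260825514793396), 0.06096383184194565) 29 [0.11741361 0.12016453 0.12432478]
```

View pics/f1.png

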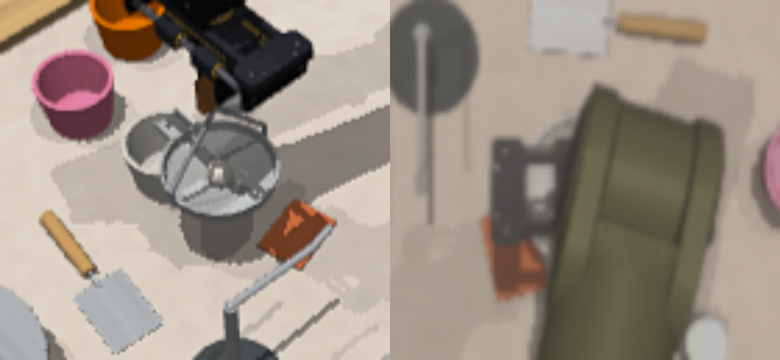

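The scene crop shows the pan level with the ball in the middle (217,172) and the lip over the near part of the jar mouth (165,145). The lip end is at about (0.484, -0.2525) and the jar at (0.4845, -0.260), so a small trim remains.

Request:
step_arm(
  targets=[
    [0, -0.1, -0.1, 0, 0, 0, 0],
    [0.1, -0.2, -0.2, 0, 0, 0, 0],
    [0, -0.2, -0.2, 0, 0, 0, 0],
    [0, -0.2, -0.1, 0, 0, 0, 0],
    [0, -0.1, 0, 0, 0, 0, 0],
  ],
)

```text
time: 11.18
position: [0.4817, -0.1684, 0.2312]
tool_rot: [-0.001, -3.141, 0.0]
ft_force: [-0.2, -0.9, -3.2]
grip_width: 0.157
grip_force: 35.0
```

Request:
step_arm(
  targets=[
    [0, 0, 0, 0, 0, 0, 0],
    [0, 0, 0, 0, 0, 0, 0],
    [0, 0, 0, 0, 0, 0, 0],
    [0, 0, 0, 0, 0, 0, 0],
    [0, 0, 0, 0, 0, 0, 0],
  ],
)

```text
time: 11.6
position: [0.482, -0.1678, 0.2317]
tool_rot: [-0.001, 3.141, 0.0]
ft_force: [-0.6, -0.2, -1.9]
grip_width: 0.16
grip_force: 35.0
```

Request:
step_arm(
  targets=[
    [0, 0, 0, 0, 0, 0, 0],
    [0, 0, 0, 0, 0, 0, 0],
    [0, 0, 0, 0, 0, 0, 0],
    [0, 0, 0, 0, 0, 0, 0],
    [0, 0, 0, 0, 0, 0, 0],
  ],
)

```text
time: 12.02
position: [0.482, -0.1679, 0.2316]
tool_rot: [-0.0, 3.142, 0.0]
ft_force: [0.7, -1.1, -3.1]
grip_width: 0.156
grip_force: 35.0
```

```bash
python3 - <<'E'
from h import *
a,d=ctrl.get_image("scene");x=pts("scene",d).reshape(-1,3)
def sel(lo,hi): return x[((x>lo)&(x<hi)).all(1)]
l=sel([.44,-.3,.095],[.54,-.250,.135]);print(len(l),l.mean(0),l.min(0),l.max(0))
rim=sel([.38,-.235,.108],[.58,-.06,.13]);A=np.c_[rim[:,:2]-rim[:,:2].mean(0),np.ones(len(rim))]
r=rim[np.abs(np.hypot(rim[:,0]-.484,rim[:,1]+.168)-.063)<.005];A=np.c_[r[:,:2],np.ones(len(r))];print("tilt deg",np.degrees(np.linalg.lstsq(A,r[:,2],rcond=None)[0][:2]),np.median(r[:,2]))
s=ctrl.get_state();print(s['position'],s['tool_rot'],s['ft_force'])
cv2.imwrite("pics/f2.png",cv2.resize(a[110:240,170:310],(560,520))[...,::-1])
E
```

```text
33 [ 0.48299927 -0.25518599  0.11267432] [ 0.46819802 -0.26075999  0.10800822] [ 0.49978761 -0.25017822  0.12207612]
tilt deg [0.15437539 0.34195944] 0.11467955597034195
[ 0.48195215 -0.16791699  0.23158639] [-3.48932542e-04  3.14156332e+00  1.74997036e-04] [ 0.33556954  0.82568827 -3.03704867]
```

View pics/f2.png

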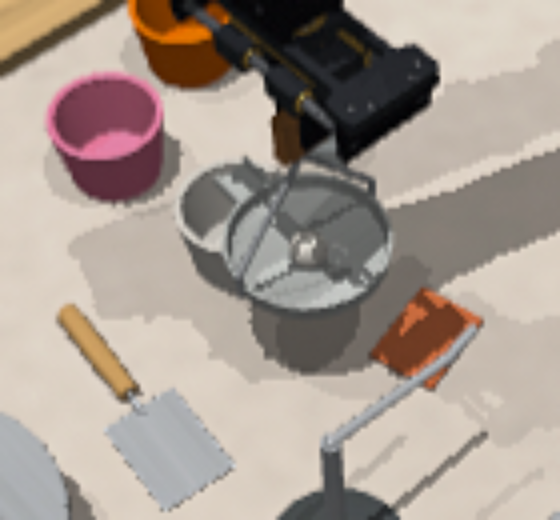

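The view shows the ball in the middle of the dish (305,248) and the pan level to within 0.4°. The lip end (235,180) is over the middle of the jar's mouth, about 4 cm above the rim, so I hand in the job.

```bash
python3 -c "
from bench import ctrl
print(ctrl.close_job())"
```

```text
the job is handed in; nothing more can be done
None
```

The job is handed in: the pan is off its stand and held level and still, with the ball in the middle and the lip end over the middle of the white jar's mouth, about 4 cm above its rim.

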